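# Load the contact probes into the test head, lock the ring and fit the dust cap

### The arm

A 6-joint arm with a two-finger parallel gripper is mounted at the origin on the work surface. World frame = base frame: x ahead of the robot, y to its left, z up, the work surface at z = 0. Lengths are in m, angles in rad, forces in N, time in s.
With the tool pointing down it reaches from about 0.325 to 0.9 m from the base axis. Payload 6.1 kg.
Tool frame: the origin (TCP) lies midway between the tips of the shut fingers; the grasp point (between the pads) lies 19 mm behind it; x points along the fingers, y is the direction in which the jaws open and shut, and the axes are right-handed (so a half turn about x gives the same grasp; the last joint's range is limited). The gripper opens to 85 mm and grips with 20 to 120 N. Pads are 22 mm wide; open, the fingers measure 114 mm over their backs; the gripper's body (76 mm by 85 mm) begins 54 mm behind the grasp point. The pads swing forward as they close: fully open they stand 13 mm farther back than shut.
Start: joints at [1.183, 0.22, 1.526, -0, 1.395, -0.126], TCP at [0.162, 0.604, 0.231] pointing down, gripper open.
Joint ranges: [-2.98, 2.98], [-0.91, 2.08], [0.09, 2.57], [-1.24, 4.39], [0.2, 2.65], [-2.68, 2.68]. Speed limits (rad/s): [2.57, 2.57, 3.01, 3.14, 3.14, 3.14].

### API

Orientations are given as [roll, pitch, yaw] about the fixed x, y, z axes, in that order (R = Rz(yaw) Ry(pitch) Rx(roll)).
In Python, from plant import movep, move_l, set_joints, gripper_to, hold, inverse_kinematics, observe, get_image, get_calibration, Unreachable, job_done gives the robot as it stands. Calls block until the motion is done:
- movep(position, orientation): joint-space move of the TCP to a pose.
- move_l(position, feed=0.15, rotation=None, max_force=None): straight line of the TCP; rotation=None keeps the orientation; feed is the mean speed in m/s. With max_force (N) it stops when the force on the tool has changed by that much, and returns True; else False.
- set_joints(angles): joint-space move.
- gripper_to(opening, f_grip=None): finger opening in m; f_grip is the grip in N (None keeps the last); returns when the fingers have stopped.
- hold(seconds).
- inverse_kinematics(position, orientation): joint angles nearest the present ones, or None.
- observe(): the state.
- get_image(name): name is "scene" or "top" or "wrist"; returns (picture, depth): 400x640x3 uint8, red, green, blue; 400x640 float32, m along the optical axis (not along the pixel's ray), 0 where there is no reading.
- get_calibration(name): a dict with "intrinsics" (3x3 intrinsics, pixels), "world_from_camera" (4x4, takes a point from camera to world coordinates). Camera axes: x right, y down, z forward; pixel columns grow to the right and rows downward; lengths in m; the calibration is good to about 2 mm. A picture is of the moment at which its call begins: read the wrist's pose just before it. get_calibration takes no time and is no camera call; for the wrist camera it gives the pose at the moment of the call.
A pose or a line that the arm cannot do raises Unreachable and nothing moves.
- job_done(): hands the job in, once; it reports no verdict.
The state is a dict: "time_s": time; "q": joint angles; "joint_velocities": joint speeds; "joint_torque": joint torques, N m; "eef_pos": TCP position; "tcp_rot": TCP orientation; "ft_force": force on the tool from outside, world axes, zero at the start; "torque": the same for the moment, N m; "opening": finger opening in m.
Only numpy, scipy, OpenCV 4.12 (cv2) and the standard library are available. Lean on these libraries where they do the work, as an engineer would, in place of code of your own. Each camera call takes 0.05 s, during which the arm holds its last target.

### The job

Get the round test head ready: turn its lock ring back to the open stop, then move every contact probe from the rack into a free hole of the head, pushed fully home so that its shoulder sits on the flange, turn the ring all the way round to the lock stop, and then cover the probes with the dust cap, seated flat on the flange. The probes are delicate, so ease them in gently without ramming them; leave the other things on the bench where they are.

Things in the scene. Friction and masses are not known exactly. Their poses are not given: they have to be found in the camera images.
- head: Test head, fixed: round aluminium flange, 128 mm across, its flat top 60 mm above the bench, on a 180 mm round foot. Origin: centre of its underside; z up; the lever of its lock ring sticks out on its -x side. Its four vertical holes are 12.5 mm across with a small chamfer, at (+-28, +-28) mm in its frame, 50 mm deep.
- hole0 (a point): Centre of the mouth of hole 0 of the head, level with its flat top (60 mm above the bench).
- hole1 (a point): Centre of the mouth of hole 1 of the head, level with its flat top (60 mm above the bench).
- hole2 (a point): Centre of the mouth of hole 2 of the head, level with its flat top (60 mm above the bench).
- hole3 (a point): Centre of the mouth of hole 3 of the head, level with its flat top (60 mm above the bench).
- lock_ring (a joint): Turn of the head's captive lock ring (dark knurled ring, 156 mm across, round the flange), rad: 0 at the open stop, 1.2 at the lock stop, growing clockwise seen from above, about the head's vertical axis. It stays where it is left. White marks on the foot lie under the lever at both stops: at lock the lever points to the head frame's (-x,+y), 0.6 rad from -x; at open to (-x,-y), 0.6 rad from -x.
- lever_post (a point): Top centre of the upright round black post on the ring's lever: 14 mm across, top 102 mm above the bench, standing 48 mm proud of the lever arm, 105 mm from the head's axis. Push or pinch it here to turn the ring.
- rack: Probe rack, fixed: grey plastic block 126 x 126 x 50 mm with four 12.5 mm holes at (+-30, +-30) mm in its frame. Origin: centre of its underside, z up.
- probe0: Contact probe, standing in the rack at the start (three or four are present; None if absent). Brass rod 10 mm across reaching 44 mm below the origin, with a tapered tip; shoulder 18 mm across and 4 mm thick above the origin; above it a steel grip stem 12 mm across up to 42 mm above the origin. Origin: on the axis, underside of the shoulder; z along the stem. All probes are alike. 70 g.
- probe1: Contact probe, standing in the rack at the start (three or four are present; None if absent). Brass rod 10 mm across reaching 44 mm below the origin, with a tapered tip; shoulder 18 mm across and 4 mm thick above the origin; above it a steel grip stem 12 mm across up to 42 mm above the origin. Origin: on the axis, underside of the shoulder; z along the stem. All probes are alike. 70 g.
- probe2: Contact probe, standing in the rack at the start (three or four are present; None if absent). Brass rod 10 mm across reaching 44 mm below the origin, with a tapered tip; shoulder 18 mm across and 4 mm thick above the origin; above it a steel grip stem 12 mm across up to 42 mm above the origin. Origin: on the axis, underside of the shoulder; z along the stem. All probes are alike. 70 g.
- probe3: Contact probe, standing in the rack at the start (three or four are present; None if absent). Brass rod 10 mm across reaching 44 mm below the origin, with a tapered tip; shoulder 18 mm across and 4 mm thick above the origin; above it a steel grip stem 12 mm across up to 42 mm above the origin. Origin: on the axis, underside of the shoulder; z along the stem. All probes are alike. 70 g.
- cap: Black dust cap, a cup turned mouth down: 116 mm outside, 108 mm inside, 46 mm deep inside, shell 50 mm high, with a round knob 22 mm across on top from 50 to 86 mm height. Origin: centre of its lower rim, z up. 150 g.
- solder_spool: Bystander, loose: white plastic solder spool, 56 mm across, 40 mm high. Origin at the centre of its underside. Leave it alone.
- screwdriver: Bystander, loose: screwdriver lying down, 160 mm long. Origin in its length, on the bench side. Leave it alone.
- flux_bottle: Bystander, loose: amber bottle, 40 mm across, 90 mm high. Origin at the centre of its underside. Leave it alone.
- brush_cup: Bystander, loose: open steel cup, 70 mm across, 90 mm high. Origin at the centre of its underside. Leave it alone.
- multimeter: Bystander, loose: orange multimeter lying flat, 160 x 80 x 36 mm. Origin at the centre of its underside. Leave it alone.
- tape_roll: Bystander, loose: paper tape roll lying flat, 84 mm across, 24 mm high. Origin at the centre of its underside. Leave it alone.
Mind the look-alikes: they are no part of the job. Of the things that look like the cap, the smallest one is meant.

How it is judged:
By the outcome, as a careful person would: the job done as asked, in the order asked, and still so for the second after the job is handed in, with the robot touching nothing.
Of probe0, probe1, probe2, probe3 only 3 to 4 are there at a start; the rules pass over those that are not, and their reading is None.
At some moment in a run one of cap may be knocked a few centimetres aside while the robot is not near it.
It also fails if it takes over 210 s, if anything falls off the work surface, if the arm or the gripper's body presses on something with over 40 N, if the wrist force passes 120 N, or if a joint passes its speed limit or range.

## Working session

There is one attempt and no reset: what is moved stays moved. The work goes in short steps, each a Python script; the robot and the scene stay as the last script left them, time stands still between calls to the robot, and variables do not carry over. Pictures are saved under pics/ and viewed, and the job is handed in when it is done.

```bash
ls; mkdir -p pics; python3 - <<'E'
from plant import *
import cv2,numpy as np
print(observe())
for n in("scene","top","wrist"):
    p,d=get_image(n);cv2.imwrite(f"pics/a_{n}.png",p[:,:,::-1]);np.save(f"pics/a_{n}.npy",d)
    c=get_calibration(n);print(n,c)
E
```

```text
pics
{'time_s': 0.0, 'q': array([ 1.18291149e+00,  2.21229964e-01,  1.52763015e+00,  3.44861537e-05,
        1.39470255e+00, -1.26104392e-01]), 'joint_velocities': array([-0.00037901,  0.00144273,  0.00088525,  0.00035422, -0.00103392,
        0.00019277]), 'joint_torque': array([ 2.93520334e-04, -4.96903968e+01, -3.89391482e+01, -3.45270510e-04,
        1.08769120e-02,  2.11630223e-06]), 'eef_pos': array([0.16151193, 0.60313563, 0.23018679]), 'tcp_rot': array([-1.7141278 ,  1.56882602, -1.97591432]), 'ft_force': array([ 0.15780666, -0.52703213,  0.5228732 ]), 'torque': array([-0.00503444, -0.00644996, -0.00357793]), 'opening': 0.08518816879829501}
scene {'intrinsics': array([[496.97876556,   0.        , 315.96564315],
       [  0.        , 496.97876556, 205.95146066],
       [  0.        ,   0.        ,   1.        ]]), 'world_from_camera': array([[ 0.050879  ,  0.83603523, -0.54631166,  1.21157024],
       [ 0.99867124, -0.03810422,  0.03469618, -0.05117991],
       [ 0.00819045, -0.54735105, -0.83686304,  1.17261317],
       [ 0.        ,  0.        ,  0.        ,  1.        ]])}

[... 183 characters left out ...]
om_camera': array([[ 0.00984188, -0.98329277,  0.18176484,  0.28372314],
       [-0.99941441, -0.01562999, -0.030439  ,  0.01694139],
       [ 0.03277143, -0.18135882, -0.9828708 ,  1.22374433],
       [ 0.        ,  0.        ,  0.        ,  1.        ]])}
wrist {'intrinsics': array([[291.39076928,   0.        , 320.9066252 ],
       [  0.        , 291.39076928, 203.97456427],
       [  0.        ,   0.        ,   1.        ]]), 'world_from_camera': array([[ 0.25951357,  0.92899641,  0.26385296,  0.09405718],
       [ 0.96573809, -0.24917922, -0.07252349,  0.62202585],
       [-0.00162739,  0.27363369, -0.9618326 ,  0.37357866],
       [ 0.        ,  0.        ,  0.        ,  1.        ]])}
```

View pics/a_scene.png

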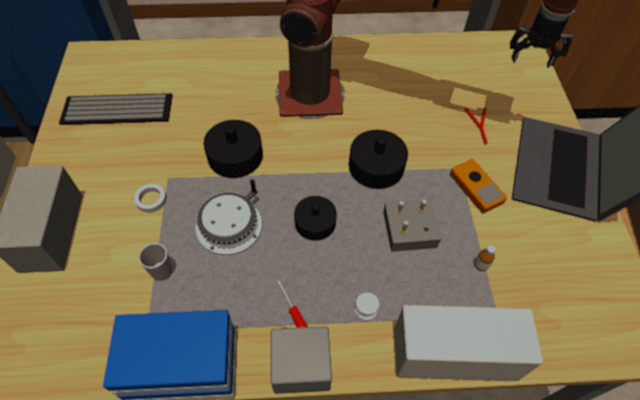

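View pics/a_top.png

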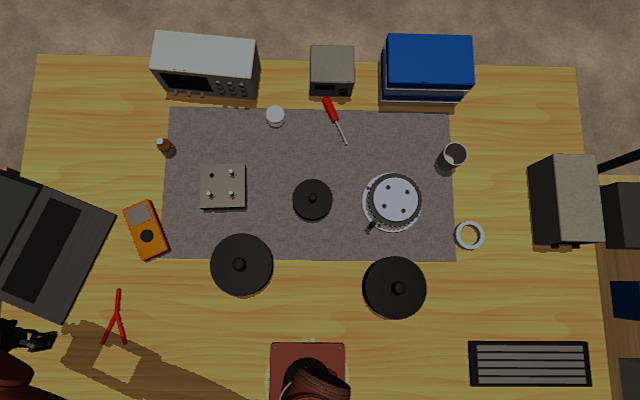

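View pics/a_wrist.png

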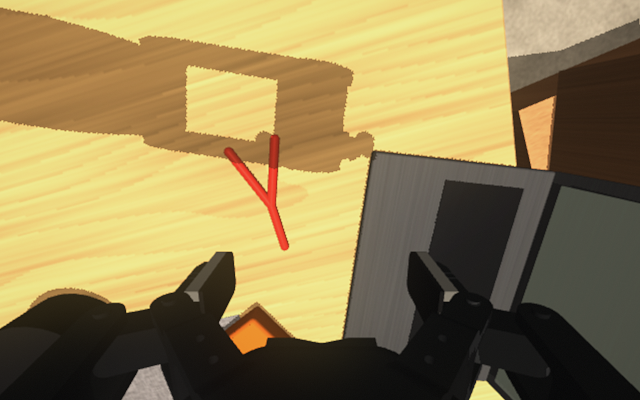

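```bash
python3 - <<'E'
import cv2,numpy as np
p=cv2.imread("pics/a_top.png")
a=cv2.resize(p[155:250,345:440],(380,380),interpolation=cv2.INTER_CUBIC)
b=cv2.resize(p[150:220,188:258],(400,380),interpolation=cv2.INTER_CUBIC)
s=cv2.imread("pics/a_scene.png")
c=cv2.resize(s[165:265,185:285],(400,400),interpolation=cv2.INTER_CUBIC)
cv2.imwrite("pics/b.png",np.hstack([a,b]))
cv2.imwrite("pics/c.png",np.hstack([c,cv2.resize(s[185:265,370:450],(400,400),interpolation=cv2.INTER_CUBIC)]))
E
```

```text
(no output)
```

View pics/b.png

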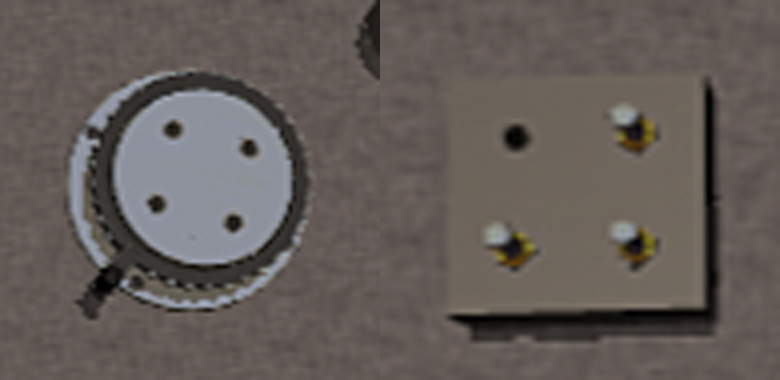

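View pics/c.png

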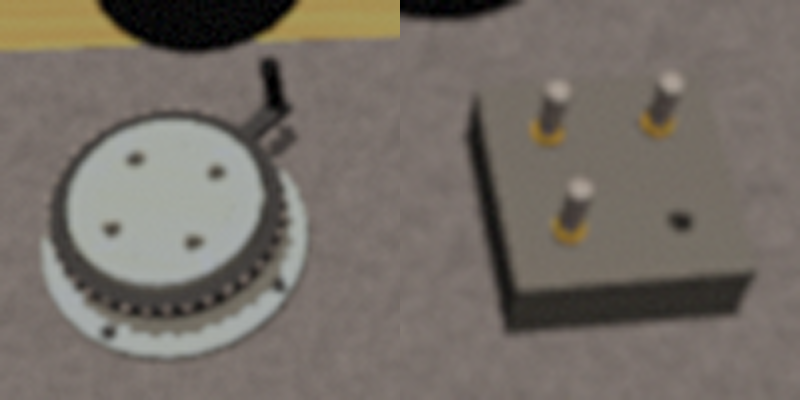

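The three probes stand in the rack (top crop ≈(209,194),(231,194),(231,173)) and all four head holes are free. There are three cap-like cups in the top view: (241,265), (394,288) and (312,200). The last is the smallest, so it is the one meant. Next I locate these roughly.

```bash
cat > h.py <<'E'
from plant import *
import cv2,numpy as np
from scipy.spatial.transform import Rotation as R
def shot(name,tag):
    c=get_calibration(name);p,d=get_image(name)
    cv2.imwrite(f"pics/{tag}.png",p[:,:,::-1]);np.savez(f"pics/{tag}.npz",d=d,K=c["intrinsics"],T=c["world_from_camera"]);return p,d,c
def load(tag):
    z=np.load(f"pics/{tag}.npz");return cv2.imread(f"pics/{tag}.png"),z["d"],dict(intrinsics=z["K"],world_from_camera=z["T"])
def atz(c,u,v,z):
    K=c["intrinsics"];T=c["world_from_camera"]
    r=T[:3,:3]@np.linalg.solve(K,[u,v,1.]);o=T[:3,3];return o+r*(z-o[2])/r[2]
def cloud(c,d):
    K=c["intrinsics"];T=c["world_from_camera"];v,u=np.indices(d.shape)
    P=np.stack([(u-K[0,2])/K[0,0]*d,(v-K[1,2])/K[1,1]*d,d],-1)
    return P@T[:3,:3].T+T[:3,3]
def proj(c,P):
    T=c["world_from_camera"];q=T[:3,:3].T@(np.array(P)-T[:3,3]);q=c["intrinsics"]@q;return q[:2]/q[2]
E
python3 - <<'E'
from h import *
d=np.load("pics/a_top.npy");c=get_calibration("top")
W=cloud(c,d)
for n,u,v in[("head",395,199),("rack",222,186),("capS",312,200),("capA",241,265),("capB",394,288),("spool",275,116),("sd",335,120),("bottle",165,145),("cup",454,155),("meter",146,230),("tape",469,235),("lever",371,226)]:
    print(n,W[v,u].round(3))
for u,v in[(388.0,187.3),(407.3,191.9),(384.1,205.9),(403.3,210.6)]: print("hole",atz(c,u,v,.06).round(4))
K=[(188+(x-380)*70/400,150+y*70/380) for x,y in[(515,137),(620,117),(497,237),(623,233)]]
print(K)
print("rackhole",atz(c,*K[0],.05));[print(atz(c,*k,.096)) for k in K[1:]]
for n in "capS":
  pass
m=(np.abs(W[:,:,2]-.06)<.006);ys,xs=np.nonzero(m[150:245,340:440]);print(np.median(W[150:245,340:440][m[150:245,340:440]],0))
o=observe();print(R.from_euler('xyz',o["tcp_rot"]).as_matrix().round(2))
for sl,z in(((slice(170,230),slice(285,340)),.05),):
  w=W[sl];k=np.abs(w[:,:,2]-z)<.006;print("cap",w[k].min(0),w[k].max(0))
E
```

```text
head [ 0.501 -0.243  0.06 ]
rack [0.533 0.248 0.048]
capS [ 0.49  -0.007  0.08 ]
capA [0.31  0.174 0.128]
capB [ 0.255 -0.222  0.116]
spool [0.749 0.105 0.041]
sd [ 0.749 -0.075  0.019]
bottle [0.644 0.41  0.07 ]
cup [ 0.645 -0.433  0.021]
meter [0.406 0.456 0.036]
tape [ 0.407 -0.473  0.001]
lever [ 0.42  -0.169  0.085]
hole [ 0.5343 -0.2237  0.06  ]
hole [ 0.5218 -0.2787  0.06  ]
hole [ 0.4804 -0.2114  0.06  ]
hole [ 0.4678 -0.2657  0.06  ]
[(211.625, 175.23684210526315), (230.0, 171.55263157894737), (208.475, 193.6578947368421), (230.525, 192.92105263157896)]
rackhole [0.56306136 0.27887024 0.05      ]
[0.56338226 0.21914067 0.096     ]
[0.50065794 0.27428048 0.096     ]
[0.50366579 0.21492512 0.096     ]
[ 0.50012623 -0.2428991   0.05981283]
[[-0.    0.26  0.97]
 [-0.    0.97 -0.26]
 [-1.   -0.   -0.  ]]
cap [ 0.44411919 -0.06483024  0.04400679] [0.55749711 0.04644717 0.05597762]
```

```bash
cat >> h.py <<'E'
def rot(psi):
    c,s=np.cos(psi),np.sin(psi)
    return R.from_matrix(np.array([[0,-s,c],[0,c,s],[-1,0,0]])).as_euler('xyz')
E
python3 - <<'E'
from h import *
for psi in np.arange(-1.6,1.7,.4):
    print(round(psi,1),[ (None if q is None else q.round(2).tolist()) for q in [inverse_kinematics(p,rot(psi)) for p in ([.42,-.17,.07],[.503,.215,.07])]])
movep([.44,-.22,.28],rot(-.22));shot("wrist","w_head")
movep([.47,.246,.28],rot(0));shot("wrist","w_rack")
print(observe()["time_s"])
E
python3 - <<'E'
import cv2,numpy as np
E
```

```text
-1.6 [[-0.56, -0.01, 2.1, 0.0, 1.05, -0.53], [0.26, 0.21, 1.86, -0.0, 1.07, 0.29]]
-1.2 [[-0.56, -0.01, 2.1, 0.0, 1.05, -0.93], [0.26, 0.21, 1.86, 0.0, 1.07, -0.11]]
-0.8 [[-0.56, -0.01, 2.1, 0.0, 1.05, -1.33], [0.26, 0.21, 1.86, -0.0, 1.07, -0.51]]
-0.4 [[-0.56, -0.01, 2.1, 0.0, 1.05, -1.73], [0.26, 0.21, 1.86, -0.0, 1.07, -0.91]]
-0.0 [[-0.56, -0.01, 2.1, 0.0, 1.05, -2.13], [0.26, 0.21, 1.86, -0.0, 1.07, -1.31]]
0.4 [[-0.56, -0.01, 2.1, 0.0, 1.05, -2.53], [0.26, 0.21, 1.86, -0.0, 1.07, -1.71]]
0.8 [None, [0.26, 0.21, 1.86, -0.0, 1.07, -2.11]]
1.2 [None, [0.26, 0.21, 1.86, -0.0, 1.07, -2.51]]
1.6 [[-0.56, -0.01, 2.1, 0.0, 1.05, 2.55], None]
5.0083<sys>:0: UserWarning: Gimbal lock detected. Setting third angle to zero since it is not possible to uniquely determine all angles.
```

View pics/w_head.png

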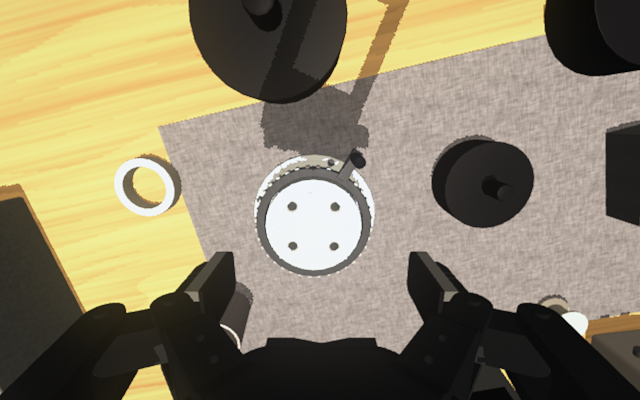

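View pics/w_rack.png

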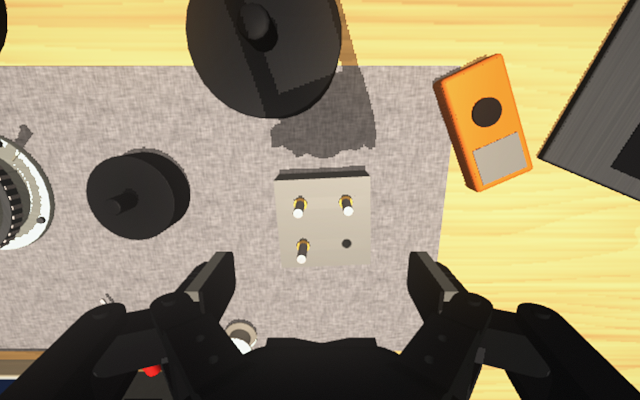

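```bash
python3 - <<'E' 2>/dev/null
import cv2,numpy as np
a=cv2.imread("pics/w_head.png")[140:285,245:390];b=cv2.imread("pics/w_rack.png")[165:275,270:380]
cv2.imwrite("pics/d.png",np.hstack([cv2.resize(a,(400,400),interpolation=cv2.INTER_CUBIC),cv2.resize(b,(400,400),interpolation=cv2.INTER_CUBIC)]))
from h import *
im,d,c=load("w_head");g=cv2.cvtColor(im,6).astype(float)
P=[]
for u,v in[(292,206),(335,207),(292,246),(334,246)]:
    w=g[v-7:v+8,u-7:u+8];k=np.clip(220-w,0,None)*(w<190);yy,xx=np.indices(w.shape)
    q=(u-7+(k*xx).sum()/k.sum(),v-7+(k*yy).sum()/k.sum());P.append(atz(c,*q,.06)[:2]);print(np.round(q,2),P[-1].round(4))
P=np.array(P);m=P.mean(0);print("ctr",m,np.linalg.norm(P-m,axis=1))
e=(P[0]-P[1]);print("yaw",np.degrees(np.arctan2(-(P[1]-P[0])[0],(P[1]-P[0])[1])))
print("yaw2",np.degrees(np.arctan2((P[2]-P[0])[1],(P[2]-P[0])[0])))
W=cloud(c,d);s=W[140:290,240:390];k=np.abs(s[...,2]-.06)<.003;f=s[k];print("flange mid",(f.min(0)+f.max(0))/2,f.max(0)-f.min(0))
k=(np.abs(s[...,2]-.10)<.006);f=s[k];print("post",k.sum(),np.median(f,0),f.min(0),f.max(0))
im,d,c=load("w_rack");W=cloud(c,d);s=W[165:275,270:380]
for z in(.0,):
  k=(s[...,2]>.082)&(s[...,2]<.1);n,l,st,ce=cv2.connectedComponentsWithStats(k.astype(np.uint8))
  for i in range(1,n):
    f=s[(l==i)];print(st[i,4],f.mean(0),ce[i]+[270,165], atz(c,*(ce[i]+[270,165]),.092))
k=np.abs(s[...,2]-.05)<.003;f=s[k];print(f.min(0),f.max(0),(f.min(0)+f.max(0))/2)
E
```

```text
[291.76 205.94] [ 0.4672 -0.2638]
[334.72 206.38] [ 0.4799 -0.2095]
[292.4  245.46] [ 0.5213 -0.2766]
[333.72 245.93] [ 0.5341 -0.2223]
ctr [ 0.50064756 -0.2430386 ] [0.03937295 0.0394087  0.03938756 0.03941758]
yaw -13.203271333218831
yaw2 -13.272369084781715
flange mid [ 0.48982378 -0.23926746  0.05998684] [0.14664189 0.13648716 0.00586891]
post 132 [ 0.42266504 -0.17248575  0.10203656] [ 0.41668566 -0.17897266  0.09415388] [ 0.42973096 -0.16550831  0.1039671 ]
93 [0.50143859 0.27688727 0.09089392] [347.1827957  209.11827957] [0.50110899 0.27678815 0.092     ]
93 [0.50409416 0.21767928 0.09088092] [297.53763441 211.33333333] [0.50375499 0.21777012 0.092     ]
92 [0.56362257 0.22038735 0.09031325] [300.86956522 256.59782609] [0.56280915 0.22051359 0.092     ]
[0.46807723 0.18302897 0.04702898] [0.5994545  0.31335725 0.05299225] [0.53376586 0.24819311 0.05001062]
```

View pics/d.png

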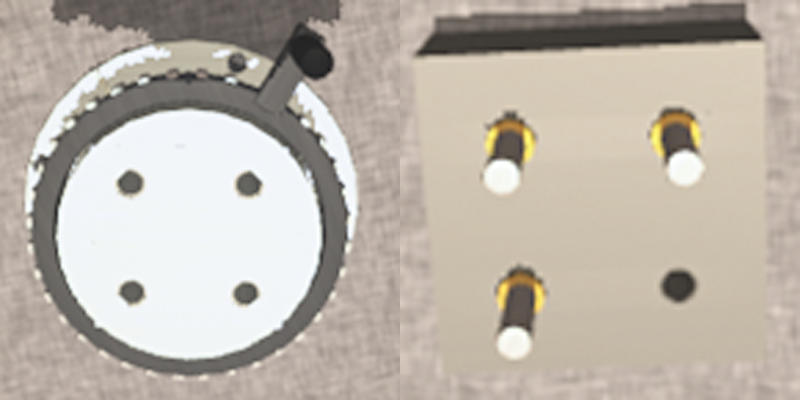

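```bash
cat > m.py <<'E'
from h import *
from scipy.optimize import least_squares
def offset(psi): return np.array([np.cos(psi),np.sin(psi)])
for nm,ctr,psis in(("rack",(.533,.248),(-1.5,1.2)),("head",(.5006,-.244),(-1.7,-3.0))):
    for i,p in enumerate(psis):
        for back in(.06,):
            x=np.array(ctr)-back*offset(p)
            if inverse_kinematics([*x,.28],rot(p)) is None: print("no",nm,p);continue
            movep([*x,.28],rot(p));im,d,c=shot("wrist",f"v_{nm}{i}")
            print(nm,p,proj(c,[*ctr,.05]).round(),observe()["time_s"])
E
python3 m.py 2>/dev/null; python3 - <<'E'
import cv2,numpy as np,glob
print(glob.glob("pics/v_*.png"))
f=sorted(glob.glob("pics/v_*.png"))
cv2.imwrite("pics/e.png",cv2.resize(np.vstack([np.hstack([cv2.imread(a) for a in (f+f)[i:i+2]]) for i in(0,2)]),(800,500)))
E
```

```text
rack -1.5 [321. 220.] 6.45
rack 1.2 [320. 220.] 8.9417
head -1.7 [321. 221.] 10.8833
head -3.0 [322. 220.] 12.0917
['pics/v_head1.png', 'pics/v_rack0.png', 'pics/v_head0.png', 'pics/v_rack1.png']
```

View pics/e.png

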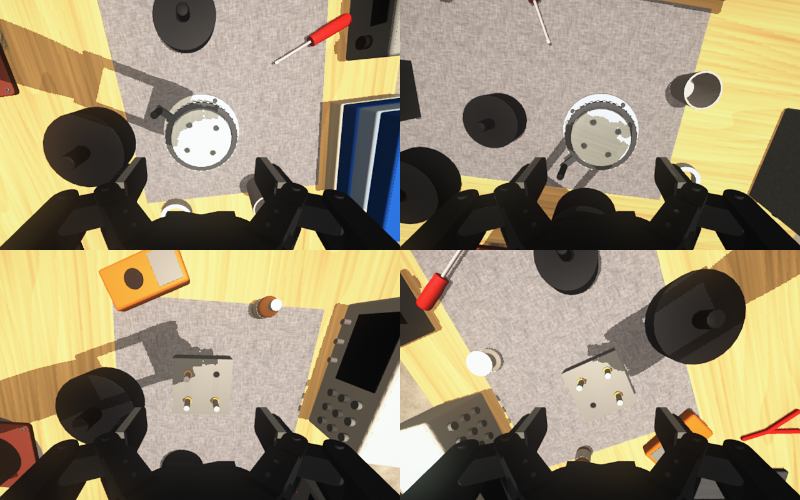

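```bash
cat > m2.py <<'E'
from h import *
from scipy.optimize import least_squares
H0=np.array([[.4672,-.2638],[.4799,-.2095],[.5213,-.2766],[.5341,-.2223]])
def fit(meas,psi): # meas: list (n,2)
    n=len(meas[0])
    def r(x):
        b=x[:2];P=x[2:].reshape(n,2)
        out=[]
        for m,p in zip(meas,psi):
            c,s=np.cos(p),np.sin(p);out.append((P+np.array([[c,-s],[s,c]])@b-m).ravel())
        return np.concatenate(out)
    s=least_squares(r,np.r_[0,0,meas[0].ravel()]);print("bias",s.x[:2],"rms",np.sqrt((s.fun**2).mean()));return s.x[2:].reshape(n,2)
def refine(g,c,P,z,hw,bright=False):
    u0,v0=proj(c,[*P,z])
    for _ in range(4):
        u,v=int(round(u0)),int(round(v0));w=g[v-hw:v+hw+1,u-hw:u+hw+1]
        yy,xx=np.indices(w.shape)
        lo,hi=np.percentile(w,5),np.percentile(w,80)
        k=np.clip((lo+hi)/2-w,0,None);u0,v0=u-hw+(k*xx).sum()/k.sum(),v-hw+(k*yy).sum()/k.sum()
    return atz(c,u0,v0,z)[:2]
if __name__=="__main__":
    ms=[]
    for t in("w_head","v_head0","v_head1"):
        im,d,c=load(t);g=cv2.cvtColor(im,6).astype(float)
        ms.append(np.array([refine(g,c,P,.06,6) for P in H0]));print(t,ms[-1].mean(0).round(4),(ms[-1]-H0).round(4).tolist())
    P=fit(ms,[-.22,-1.7,-3.0]);print(P.round(4),P.mean(0));np.save("holes.npy",P)
    R0=np.array([[.5012,.2770],[.5040,.2178],[.5632,.2204]]);ms=[]
    for t in("w_rack","v_rack0","v_rack1"):
        im,d,c=load(t);W=cloud(c,d);m=[]
        for q in R0:
            k=(np.hypot(W[...,0]-q[0],W[...,1]-q[1])<.011)&(W[...,2]>.0885)&(W[...,2]<.097)
            v,u=np.nonzero(k);m.append(atz(c,u.mean(),v.mean(),.092)[:2]);print(k.sum(),end=" ")
        ms.append(np.array(m));print(t,ms[-1].round(4).tolist())
    P=fit(ms,[0,-1.5,1.2]);print(P.round(4));np.save("probes.npy",P)
E
python3 m2.py 2>/dev/null
```

```text
w_head [ 0.5006 -0.243 ] [[-0.0001, 0.0001], [0.0, 0.0], [-0.0, 0.0001], [0.0001, 0.0001]]
v_head0 [ 0.501  -0.2427] [[0.0004, 0.0003], [0.0002, 0.0005], [0.0005, 0.0003], [0.0006, 0.0002]]
v_head1 [ 0.5013 -0.2429] [[0.0005, 0.0001], [0.0008, 0.0003], [0.0008, 0.0002], [0.0007, 0.0002]]
bias [-3.29725873e-04 -5.43763243e-05] rms 9.47683427039201e-05
[[ 0.4675 -0.2638]
 [ 0.4802 -0.2094]
 [ 0.5217 -0.2766]
 [ 0.5346 -0.2223]] [ 0.50099853 -0.24300534]
78 78 70 w_rack [[0.502, 0.277], [0.5047, 0.2175], [0.5644, 0.2203]]
79 75 74 v_rack0 [[0.5026, 0.2789], [0.5052, 0.2193], [0.5649, 0.2221]]
72 80 74 v_rack1 [[0.5034, 0.2764], [0.5062, 0.2167], [0.5658, 0.2192]]
bias [-0.00127748 -0.00064602] rms 6.0995946823188633e-05
[[0.5033 0.2777]
 [0.506  0.2181]
 [0.5657 0.2208]]
```

```bash
cat >> h.py <<'E'
C=np.array([.5010,-.2430]);YAW=np.radians(-13.22)
def post(th,r=.105):  # th ring angle, 0 open..1.2 lock
    a=np.pi+YAW+.6-th
    return C+r*np.array([np.cos(a),np.sin(a)]),a
def turn(t0,t1,z,step=.1,over=.04,fmax=20):
    n=int(np.ceil(abs(t1-t0)/step));s=np.sign(t1-t0)
    for t in np.r_[np.linspace(t0,t1,n+1)[1:-1],t1-s*.03,t1+s*over]:
        p,a=post(t);hit=move_l([*p,z],feed=.08,rotation=rot(a),max_force=fmax)
        if hit: print("hit at",t,observe()["ft_force"].round(1));break
    print(observe()["eef_pos"],observe()["ft_force"].round(1),observe()["time_s"])
E
python3 - <<'E' 2>/dev/null
from h import *
p,a=post(1.105);print(p,a)
gripper_to(.045)
movep([*p,.17],rot(a))
move_l([*p,.068],feed=.12,max_force=10)
gripper_to(.013,20);print(observe()["opening"],observe()["ft_force"].round(1))
turn(1.105,0,.068)
shot("wrist","t1");
E
```

```text
[ 0.42315937 -0.17253131] 2.405860126476143
0.013364365208899134 [-1.3  0.1  4.7]
[ 0.40348913 -0.28171386  0.068075  ] [-6.7 11.7 19. ] 18.225
```

View pics/t1.png

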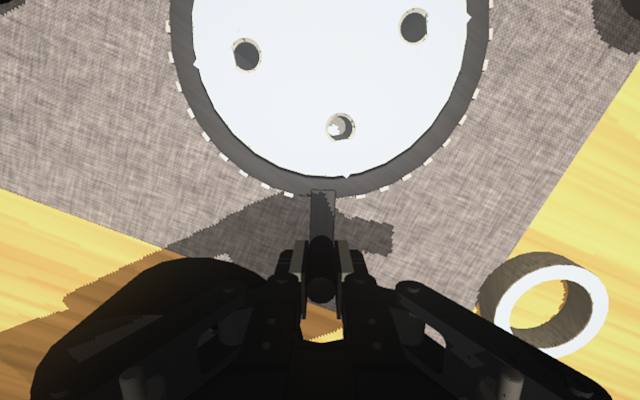

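```bash
python3 - <<'E' 2>/dev/null
from h import *
p,a=post(0);move_l([*p,.068],feed=.05,rotation=rot(a))
gripper_to(.045);e=observe()["eef_pos"];move_l([e[0],e[1],.17],feed=.15)
movep([.44,-.22,.28],rot(-.22));im,d,c=shot("wrist","t2");print(observe()["time_s"],observe()["ft_force"])
W=cloud(c,d);s=W[100:290,200:390];k=(np.abs(s[...,2]-.102)<.004);f=s[k];m=np.median(f,0);print(m,np.degrees(np.arctan2(m[1]-C[1],m[0]-C[0])))
E
python3 - <<'E'
import cv2
cv2.imwrite("pics/t2b.png",cv2.resize(cv2.imread("pics/t2.png")[130:290,230:390],(600,600)))
E
```

```text
21.8833 [0.0122216  0.42508536 0.46610193]
[ 0.40153054 -0.27897947  0.10195729] -160.1142437064127
```

View pics/t2b.png

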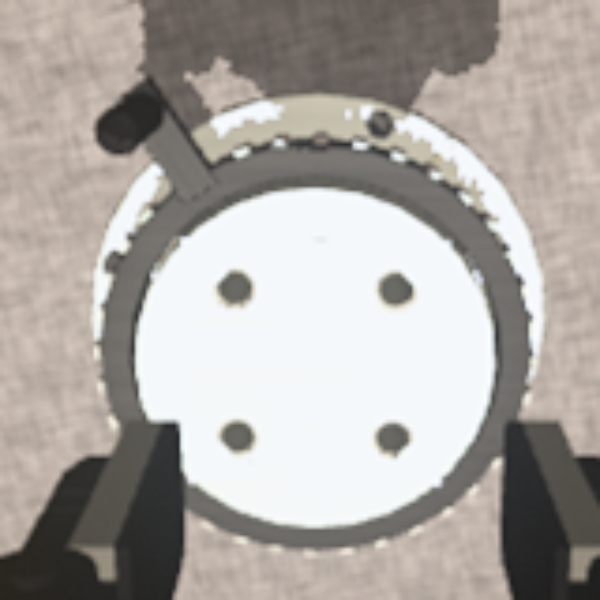

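```bash
python3 - <<'E' 2>/dev/null
from h import *
im,d,c=load("t2")
m=atz(c,261.5,164.7,.102);print(m,np.linalg.norm(m[:2]-C),np.degrees(np.arctan2(m[1]-C[1],m[0]-C[0]))%360, proj(c,[*post(0)[0],.102]))
p0,a=post(.0)
gripper_to(.026)
movep([*p0,.17],rot(a));move_l([*p0,.068],feed=.12,max_force=10)
for t in(-.03,-.06,-.09,-.12):
    p,a=post(t);h=move_l([*p,.068],feed=.03,rotation=rot(a),max_force=14);print(t,h,observe()["ft_force"].round(1))
    if h:break
e=observe()["eef_pos"];print(e,np.degrees(np.arctan2(e[1]-C[1],e[0]-C[0]))%360,observe()["opening"])
p,a=post(0.0);move_l([*p,.068],feed=.05,rotation=rot(a));print(observe()["ft_force"].round(1))
move_l([*p,.17],feed=.15)
movep([.44,-.22,.28],rot(-.22));im,d,c=shot("wrist","t3");print(observe()["time_s"])
W=cloud(c,d);s=W[100:290,200:390];k=(np.abs(s[...,2]-.102)<.004);f=s[k];m=np.median(f,0);print(m,np.degrees(np.arctan2(m[1]-C[1],m[0]-C[0])))
E
```

```text
[ 0.40222914 -0.27818094  0.102     ] 0.10484932751157017 199.60526167693047 [259.33840642 165.98963919]
-0.03 False [-0.6 -0.2 -0.7]
-0.06 False [-0.4  1.  -0.3]
-0.09 True [ 0.2 -0.3 -0.3]
[ 0.4056539  -0.28686307  0.06721822] 204.7043481262871 0.026069353775049372
[ 0.3 -0.   0.7]
29.2333
[ 0.40213807 -0.28062584  0.1020238 ] -159.16368790754646
```

```bash
cat >> h.py <<'E'
G=.012
def pick(P,psi=.047):
    gripper_to(.032)
    movep([*P,.17],rot(psi))
    move_l([*P,.05+G],feed=.12,max_force=10)
    gripper_to(.011,35);o=observe();print("grip",o["opening"],o["eef_pos"].round(4))
    move_l([*P,.17],feed=.12)
    print("after lift",observe()["opening"],observe()["ft_force"].round(2))
def insert(Hh,psi=-.23):
    movep([*Hh,.19],rot(psi));move_l([*Hh,.110+G],feed=.12)
    hold(.2);f0=observe()["ft_force"]
    hit=move_l([*Hh,.0595+G],feed=.025,max_force=5)
    o=observe();z=o["eef_pos"][2]-G;print("hit",hit,"origin z",z.round(4),(o["ft_force"]-f0).round(2),o["time_s"])
    return z
def release(Hh):
    gripper_to(.026);e=observe()["eef_pos"];move_l([e[0],e[1],.18],feed=.15)
E
python3 - <<'E' 2>/dev/null
from h import *
P=np.load("probes.npy");H=np.load("holes.npy")
pick(P[0])
z=insert(H[2])
if z>.0625: shot("wrist","i1")
E
```

```text
grip 0.011211856028719165 [0.5041 0.278  0.0631]
after lift 0.011290885589625207 [-0.66 -0.47 -0.39]
hit True origin z 0.0611 [-1.01  0.3   7.13] 38.4667
```

```bash
python3 - <<'E' 2>/dev/null
from h import *
H=np.load("holes.npy")
print(observe()["eef_pos"],H[2]);release(H[2])
movep([.44,-.22,.28],rot(-.22));im,d,c=shot("wrist","i1");print(observe()["time_s"],observe()["eef_pos"])
W=cloud(c,d);k=(np.hypot(W[...,0]-H[2][0],W[...,1]-H[2][1])<.012)&(W[...,2]>.075);print(np.percentile(W[k][:,2],[50,90,98]),np.median(W[k],0))
E
python3 - <<'E'
import cv2
cv2.imwrite("pics/i1b.png",cv2.resize(cv2.imread("pics/i1.png")[130:290,230:390],(600,600)))
E
```

```text
[ 0.52187993 -0.27665363  0.07307299] [ 0.52172376 -0.27656693]
40.2917 [ 0.43989618 -0.2200154   0.27800981]
```

View pics/i1b.png

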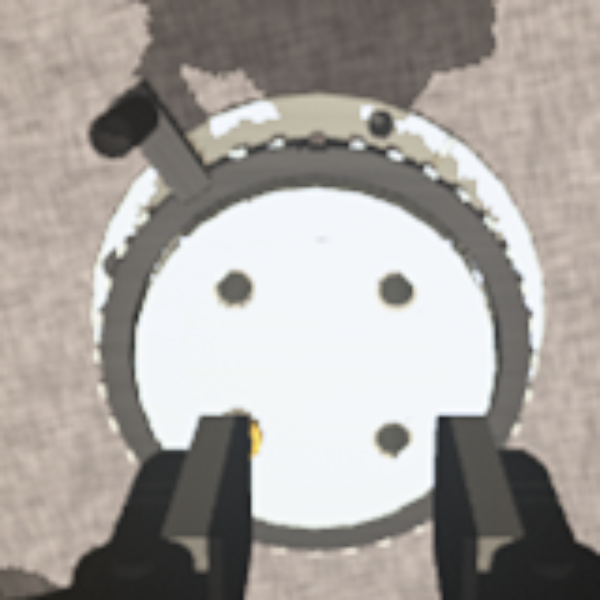

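```bash
python3 - <<'E' 2>/dev/null
from h import *
P=np.load("probes.npy");H=np.load("holes.npy")
pick(P[1])
shot("top","i2t");shot("scene","i2s")
z=insert(H[3])
if z<.0625: release(H[3])
else: shot("wrist","i2")
E
python3 - <<'E'
import cv2,numpy as np
t=cv2.imread("pics/i2t.png");s=cv2.imread("pics/i2s.png")
cv2.imwrite("pics/i2b.png",np.hstack([cv2.resize(t[150:250,345:445],(400,400),interpolation=2),cv2.resize(s[165:265,185:285],(400,400),interpolation=2)]))
E
```

```text
grip 0.011097522169402333 [0.5068 0.2184 0.0631]
after lift 0.011311980560223539 [ 0.1  -0.21  0.18]
hit True origin z 0.0611 [-1.14  0.78  5.18] 49.0667
```

View pics/i2b.png

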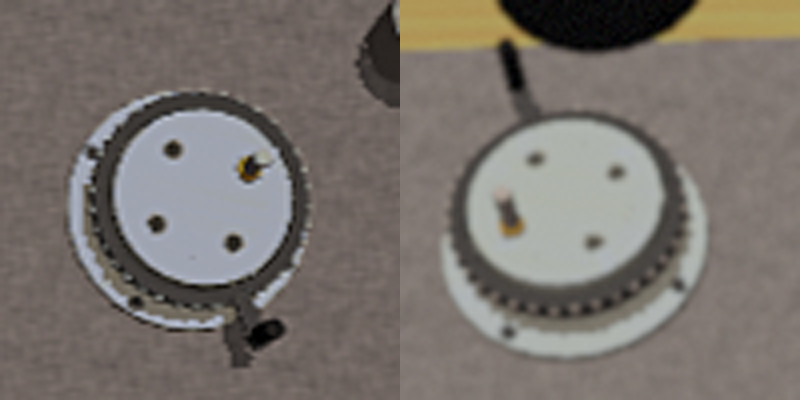

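```bash
python3 - <<'E' 2>/dev/null
from h import *
P=np.load("probes.npy");H=np.load("holes.npy")
pick(P[2])
z=insert(H[1])
if z<.0625: release(H[1])
gripper_to(.085)
movep([.40,-.22,.30],rot(-.22));im,d,c=shot("wrist","i3");shot("top","i3t");print(observe()["time_s"])
W=cloud(c,d)
for h in H:
    k=(np.hypot(W[...,0]-h[0],W[...,1]-h[1])<.012)&(W[...,2]>.075);print(k.sum(),np.percentile(W[k][:,2],[50,95]) if k.any() else "")
E
python3 - <<'E'
import cv2,numpy as np
t=cv2.imread("pics/i3t.png");s=cv2.imread("pics/i3.png")
cv2.imwrite("pics/i3b.png",np.hstack([cv2.resize(t[150:250,345:445],(400,400),interpolation=2),cv2.resize(s[140:340,220:420],(400,400),interpolation=2)]))
E
```

```text
grip 0.011448488152827764 [0.5665 0.2211 0.0632]
after lift 0.011346514314362054 [-0.01  0.19 -0.24]
hit True origin z 0.0611 [ 0.91 -0.47  6.03] 58.8417
61.3417
0 
129 [0.10063471 0.1027792 ]
139 [0.0976179  0.10272581]
140 [0.09728939 0.10259854]
```

View pics/i3b.png

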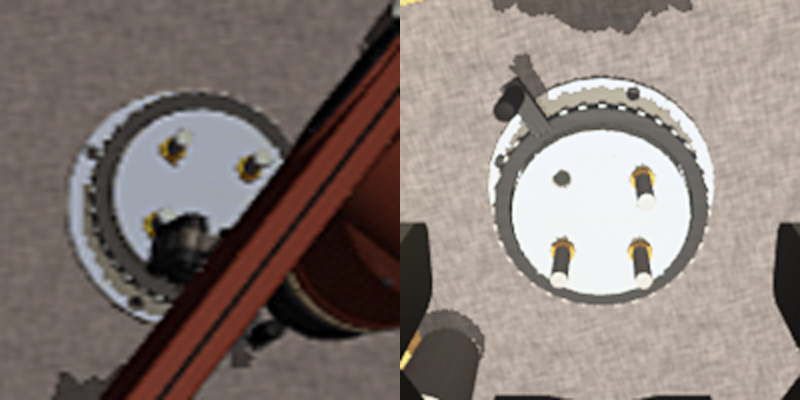

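View pics/i3t.png

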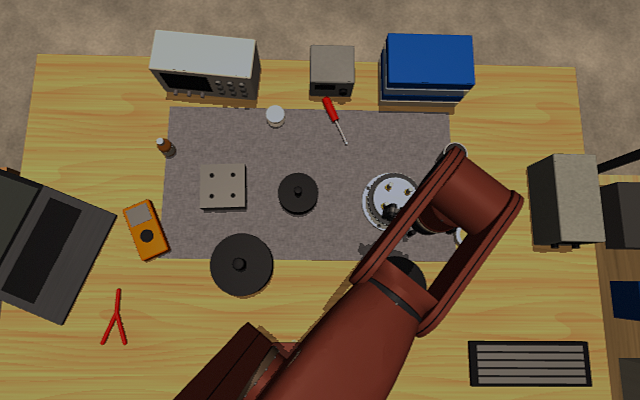

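All three probes are seated: their tops are at 0.1027 m. The cap was knocked to about top (298,193). Next I lock the ring.

```bash
python3 - <<'E' 2>/dev/null
from h import *
gripper_to(.026)
p,a=post(0.0);movep([*p,.17],rot(a));move_l([*p,.068],feed=.12,max_force=10)
for t in list(np.arange(.1,1.15,.1))+[1.17,1.20,1.23,1.26,1.29,1.32]:
    p,a=post(t);h=move_l([*p,.068],feed=.08 if t<1.15 else .03,rotation=rot(a),max_force=25 if t<1.15 else 14)
    if h: print("hit",t,observe()["ft_force"].round(1)); 
    if h and t>1.15:break
e=observe()["eef_pos"];print(e,np.degrees(np.arctan2(e[1]-C[1],e[0]-C[0]))%360,np.degrees(post(1.2)[1]),observe()["ft_force"].round(1))
p,a=post(1.2);move_l([*p,.068],feed=.05,rotation=rot(a));move_l([*p,.17],feed=.15)
gripper_to(.085)
movep([.40,-.22,.30],rot(-.22));im,d,c=shot("wrist","l1");print(observe()["time_s"])
W=cloud(c,d)
k=(np.abs(W[...,2]-.102)<.004)&(np.abs(np.hypot(W[...,0]-C[0],W[...,1]-C[1])-.105)<.013);m=np.median(W[k],0);print(m,np.degrees(np.arctan2(m[1]-C[1],m[0]-C[0])))
E
python3 - <<'E'
import cv2,numpy as np
s=cv2.imread("pics/l1.png")
cv2.imwrite("pics/l1b.png",cv2.resize(s[140:340,220:420],(500,500),interpolation=2))
E
```

```text
hit 1.29 [-0.7 -0.5  0.4]
[ 0.43493586 -0.16151914  0.06756428] 129.03491020131514 132.40253229215062 [-0.7 -0.5  0.4]
74.5583
[ 0.42906943 -0.1663836   0.10185874] 133.19323473999583
```

View pics/l1b.png

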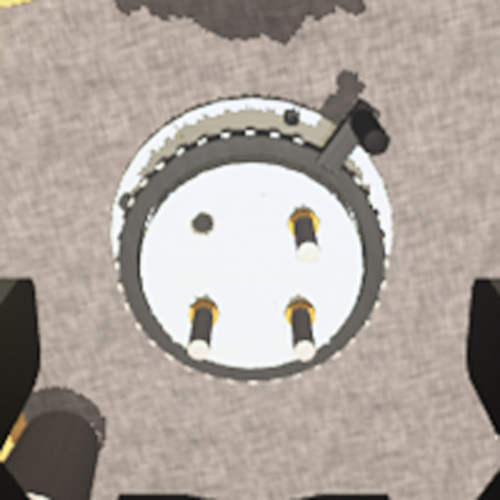

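```bash
python3 - <<'E' 2>/dev/null
from h import *
c=get_calibration("top");k=atz(c,298,188,.086);print(k)
for i,psi in enumerate((0,-2.2)):
    x=k[:2]-.06*np.array([np.cos(psi),np.sin(psi)])
    movep([*x,.30],rot(psi));im,d,c=shot("wrist",f"cap{i}")
    W=cloud(c,d);near=np.hypot(W[...,0]-k[0],W[...,1]-k[1])<.09
    m=near&(np.abs(W[...,2]-.086)<.004);v,u=np.nonzero(m);q=atz(c,u.mean(),v.mean(),.086)
    print("knob",m.sum(),q)
    g=near&(np.abs(W[...,2]-.05)<.004);f=W[g];ctr,rad=cv2.minEnclosingCircle((f[:,:2]*1000).astype(np.float32));print("shell top",ctr,rad)
print(observe()["time_s"])
E
```

```text
[0.52249771 0.03202441 0.086     ]
knob 203 [0.51598316 0.03353547 0.086     ]
shell top (516.9179077148438, 33.51716232299805) 57.94338607788086
knob 200 [0.51849198 0.03586423 0.086     ]
shell top (517.5675659179688, 35.226463317871094) 58.0014533996582
77.6583
```

View pics/cap0.png

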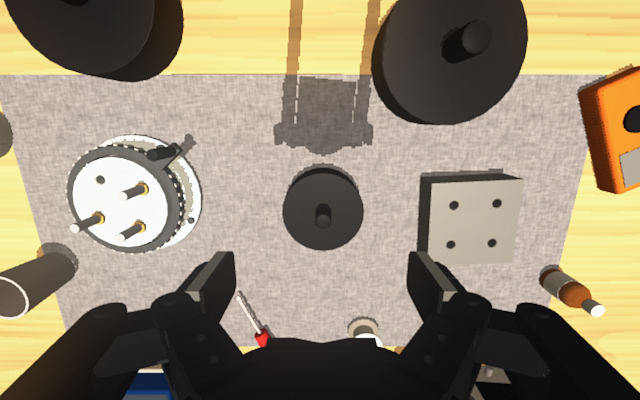

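The smallest cup is at wrist (323,208). Its shell radius measures 58 mm, which matches the 116 mm cap; the other two are clearly larger. I grasp its knob.

```bash
python3 - <<'E' 2>/dev/null
from h import *
K=np.array([.5173,.0345]);Z=.059
gripper_to(.05)
movep([*K,.17],rot(0));print("hit",move_l([*K,Z],feed=.1,max_force=8))
gripper_to(.02,60);o=observe();print(o["opening"],o["eef_pos"].round(4));dz=o["eef_pos"][2]
move_l([*K,.22],feed=.12);o=observe();print(o["opening"],o["ft_force"].round(2))
movep([*C,.24],rot(-.1));shot("scene","cs");shot("wrist","cw")
move_l([*C,.06+dz+.012],feed=.1)
print("place hit",move_l([*C,.06+dz-.003],feed=.02,max_force=6));o=observe();print(o["eef_pos"]-[*C,dz+.06],o["ft_force"].round(2),o["time_s"])
shot("wrist","cw2");shot("scene","cs2")
E
python3 - <<'E'
import cv2,numpy as np
L=[cv2.resize(cv2.imread(f"pics/{n}.png")[60:290,120:350],(400,400),interpolation=2) for n in("cs","cs2")]
cv2.imwrite("pics/csb.png",np.hstack(L))
E
```

```text
hit False
0.02081052009782465 [0.5178 0.0345 0.0598]
0.020714164109948658 [-0.35 -0.16 -0.6 ]
place hit True
[-1.21830848e-04  7.63801179e-05  5.57228330e-05] [-0.13 -0.53  5.15] 86.2083
```

View pics/csb.png

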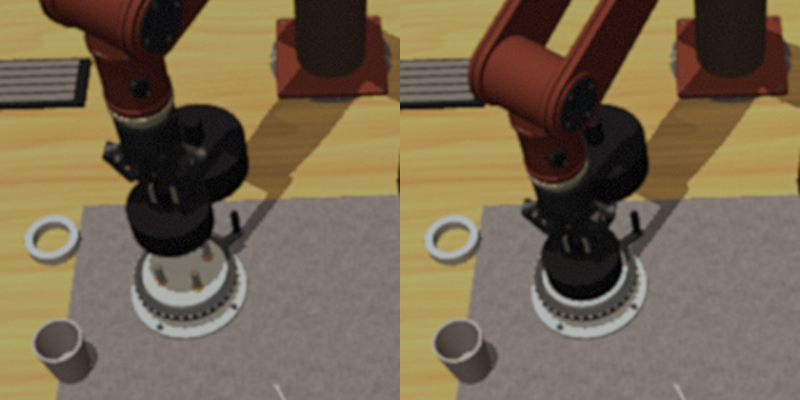

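View pics/cw2.png

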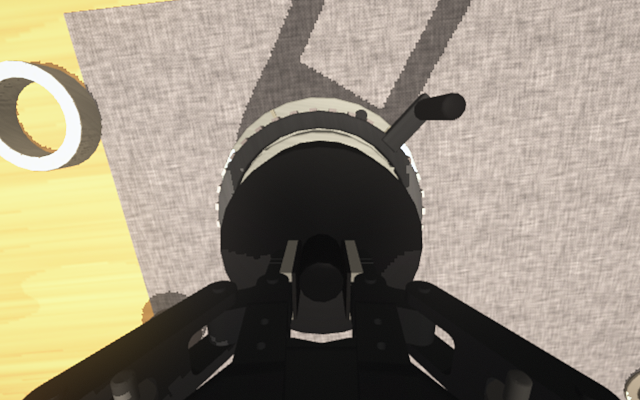

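Seated at exactly the expected height. I release it, back off and check.

```bash
python3 - <<'E' 2>/dev/null
from h import *
gripper_to(.05);e=observe()["eef_pos"];move_l([*e[:2],.24],feed=.12)
movep([.43,-.22,.32],rot(-.22));im,d,c=shot("wrist","f1")
W=cloud(c,d);r=np.hypot(W[...,0]-C[0],W[...,1]-C[1])
k=(r<.075)&(np.abs(W[...,2]-.110)<.008);f=W[k]
A=np.c_[f[:,:2]-C,np.ones(len(f))];s=np.linalg.lstsq(A,f[:,2],rcond=None)[0];print("top plane",s)
ctr,rad=cv2.minEnclosingCircle((f[:,:2]*1000).astype(np.float32));print(ctr,rad)
k=(np.abs(W[...,2]-.102)<.004)&(np.abs(r-.105)<.013);m=np.median(W[k],0);print("post",np.degrees(np.arctan2(m[1]-C[1],m[0]-C[0])),np.degrees(post(1.2)[1]))
movep([.40,.05,.35],rot(0))
shot("top","f2");shot("scene","f3");print(observe()["time_s"])
E
```

```text
top plane [ 0.0018675  -0.00090537  0.11004675]
(499.806396484375, -242.93421936035156) 58.0290641784668
post 133.01125122552384 132.40253229215062
89.575
```

View pics/f1.png

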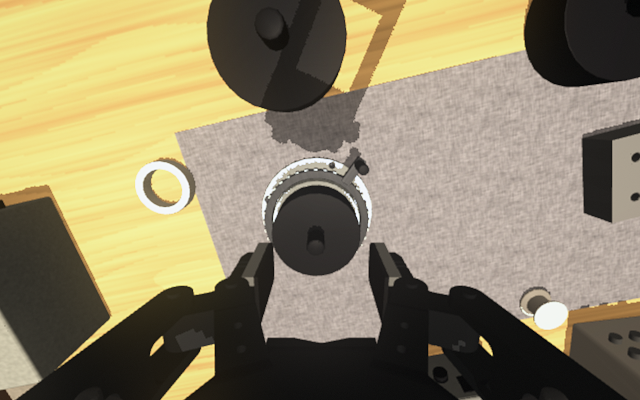

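View pics/f3.png

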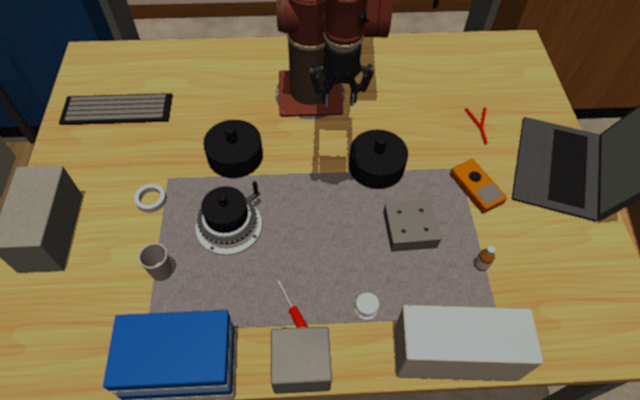

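```bash
python3 -c "
from plant import *
job_done();print(observe()['time_s'])"
```

```text
the job is handed in; nothing more can be done
the job is handed in; nothing more can be done
```

I finished the job in order and handed it in at about 90 s of the 210 s allowed:

- **Ring opened:** I turned the lock ring back to the open stop. After the first turn it measured about 1.3° short, so I pushed it again until it met the stop.
- **Probes moved:** The rack held three probes. I eased each one into a head hole, stopping at 5–7 N as the shoulder met the flange. The measured stem tops were about 0.1027 m high, against 0.102 m for fully seated.
- **Ring locked:** I turned the ring on until it met the lock stop.
- **Cap placed:** The cap had been knocked aside during the run, so I located it again. It was the smallest of the three cup shapes, with a measured diameter of 116 mm. I set it on the flange.

**Last checks:**
- **Cap:** its top is level to within 0.002 rad at 0.110 m, which is flat on the flange. It sits about 1 mm off centre.
- **Lever:** the camera puts it at 133.0°, against 132.4° expected at the lock stop. The point where the fingers met the stop gives 132.3°. I took the 0.6° difference as camera bias and did not push the ring again.
- **Surroundings:** in the final scene picture the rack is empty and the other things on the bench look undisturbed. The arm was clear of everything.

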